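# Change the feed gear of the tray conveyor and start it

## Robot

A 6-joint arm with a two-finger parallel gripper is mounted at the origin on the work surface. World frame = base frame: x ahead of the robot, y to its left, z up, the work surface at z = 0. Lengths are in m, angles in rad, forces in N, time in s.
With the tool pointing down it reaches from about 0.35 to 0.975 m from the base axis. Payload 4.9 kg.
Tool frame: the origin (TCP) lies at the very end of the fingers, on their centre line; the grasp point (between the pads) lies 19 mm behind it; z points along the fingers, y is the line along which they close (so a half turn about z gives the same grasp; the last joint's range is limited). The gripper opens to 85 mm and grips with 20 to 120 N. Pads are 22 mm wide; open, the fingers measure 114 mm over their backs; the gripper's body (76 mm by 85 mm) begins 54 mm behind the grasp point. The pads swing forward as they close: fully open they stand 13 mm farther back than shut.
Start: joints at [0.983, 0.053, 1.613, -0, 1.476, -0.119], TCP at [0.282, 0.558, 0.192] pointing down, gripper open.
Joint ranges: [-3.01, 3.01], [-1.01, 2.22], [0.06, 2.58], [-1.02, 4.17], [0.09, 2.62], [-3.14, 3.14]. Speed limits (rad/s): [2.57, 2.57, 3.14, 3.14, 3.14, 3.14].

## Interface

Orientations are given as a rotation vector (axis times angle).
In Python, from station import ctrl gives the robot as it stands. The module is installed in compiled form; this text tells all that it offers.
- The arm moves only by the tool jog_arm, never from a script. Its argument "steps" is a list of rows, each an object with "delta_rot": the turn, a rotation vector about the tool's x, y, z in degrees, a list of three; "linear": the shift along the tool's x, y, z in m, a list of three; "grip": the finger opening in m, from 0 to 0.0854. In form: [{"delta_rot": [rx, ry, rz], "linear": [x, y, z], "grip": grip}, ...]. A call has 1 to 10 rows; each row shifts and turns the commanded pose from where the row before left it, along the tool's axes as they then stand; what a row does not reach is not made up. A row lasts 1/10 s, in which the tool goes at most 50 mm and 8.59 degrees, less where a joint would pass 70% of its speed; a pose out of reach is approached as far as the arm can. A call with a gripper value outside its range is refused whole. The fingers move at their own pace and stop on an object; "newtons" is the grip in N (left out, the last holds). Time passes only in rows, so rows that do not move let the fingers close. It gives the time, the measured TCP pose, the force, the opening and the grip force at its end, in the units of the state.
- ctrl.get_obs(): the state, without advancing time (a new reading comes with each control period).
- ctrl.get_image(name): name is "scene" or "side" or "wrist"; returns (picture, depth): 420x560x3 uint8, red, green, blue; 420x560 float32, m along the optical axis (not along the pixel's ray), 0 where there is no reading.
- ctrl.camera_info(name): a dict with "camera_matrix" (3x3 intrinsics, pixels), "R" (3x3) and "t" (3): a world point X has camera coordinates R X + t; the wrist camera has in their place "T_tool_cam" (4x4, takes a point from camera to tool coordinates, whose origin is the TCP and whose axes are the flange's). Camera axes: x right, y down, z forward; pixel columns grow to the right and rows downward; lengths in m; the calibration is good to about 2 mm. A picture is of the moment at which its call begins: read the wrist's pose just before it. camera_info takes no time and is no camera call.
- ctrl.finish_job(): hands the job in; it is judged then, once.
The state is a dict: "t": time; "q": joint angles; "dq": joint speeds; "effort": joint torques, N m; "tool_pos": TCP position; "tool_rot": TCP orientation; "contact_force": force on the tool from outside, world axes, zero at the start; "wrist_torque": the same for the moment, N m; "opening": finger opening in m; "grip_force": force on a finger pad.
Only numpy, scipy, OpenCV 4.12 (cv2) and the standard library are available. Lean on these libraries where they do the work, as an engineer would, in place of code of your own. Each camera call takes 0.05 s, during which the arm holds its last target. There are 200 camera calls.

## Task

Change the tray conveyor's feed: with your fingertips gently push the gear lever out of its white-marked slot, across the neutral channel of the H-gate and fully home into the slot with the yellow disc, without running it into the red or blue slots. Only then press the green start button all the way down and let it come up. Nothing is to be gripped: never take the lever between the fingers, do not press the red stop button, and leave everything else on the bench as it is.

Things in the scene. Friction and masses are not known exactly. Their poses are not given: they have to be found in the camera images.
- drive: conveyor drive unit, fixed. Origin on the bench under the gate's centre; x from the robot's side to the conveyor, y left, z up (positions below: mm, this frame). Grey gearbox 150 (x) by 130 (y), 95 high, gate plate on top. Left (y 65 to 210): black motor, 110 high. Right (y -112 to -178): button pod, 90 high. Beyond x = 135: conveyor, belt 80 high, side rails 102.
- gate (a point): centre of the H-gate, at (0, 0, 100), on the upper face of the 5 mm steel plate (100 by 76). Cut in it: two rails along x at y = +14 and -14, 14 wide, ending at x = +26 and -26, joined at x = 0 by the neutral channel along y, 18 wide. The tongues between the rails have round noses. An 18 mm disc marks each slot: white (-37, +14), red (+37, +14); yellow and blue see below.
- knob: black grip of the gear lever, 28 mm across, 42 high, on a 10 mm stem; origin at its centre, z along the stem. It swings about a pivot at (0, 0, 30), 135 mm below the grip's centre: grip 165 high when upright, about 158 in a slot, there 38 mm fore or aft of and 26 mm beside the gate's centre. Friction holds it where it is left; 2 to 4 N at the grip moves it; the plate's edges guide the stem.
- shift (a joint): fore-and-aft swing of the lever, rad: 0 in neutral, positive towards the conveyor (+x); slots end at about +0.29 and -0.29. It starts in the white slot, at about -0.27. It can cross between the rails freely within about 0.05 of 0; the round noses guide it in from about 0.07.
- select (a joint): sideways swing of the lever, rad: positive to the left (+y); about +0.20 in the left rail (white and red slots), -0.20 in the right rail (yellow and blue slots), with 0.03 of play either way.
- disc_yellow: yellow disc that marks the slot to use, 18 mm across, 2 mm thick, fixed on the gate plate; origin at the centre of its underside. At x = +37 or -37, y = -14 mm of the drive.
- disc_blue: blue disc, the same, at the other end of the same (right) rail.
- white_end (a point): end of the white-marked slot at the plate's upper face (where the lever starts), at (-26, +14, 100) mm of the drive
- red_end (a point): end of the red-marked slot, at (+26, +14, 100) mm of the drive
- start_top (a point): centre of the top of the green start button, 28 mm in diameter, 112 mm above the bench, at (-34, -145) mm of the drive; pressed straight down
- start (a joint): travel of the start button, m: 0 up, 0.006 fully down; a spring returns it, about 5 N fully down
- stop_top (a point): centre of the top of the red stop button, 36 mm in diameter, 112 mm above the bench, at (+34, -145) mm of the drive; not to be pressed
- stop (a joint): travel of the stop button, m: 0 up, 0.006 down
- tray: loose white parts tray on the belt, 120 by 170 by 22 mm; origin under its centre
- device_0: loose blue valve body with clear and white ends, 64 mm long, 16 mm high, lying flat in the tray; origin under its collar
- device_1: loose blue valve body with clear and white ends, 64 mm long, 16 mm high, lying flat in the tray; origin under its collar
- device_2: loose blue valve body with clear and white ends, 64 mm long, 16 mm high, lying flat on the bench in front of the gearbox; origin under its collar
- solvent: loose white bottle with a red cap, 52 mm in diameter, 115 mm high, standing in front of the motor; origin under its centre
- driver: loose screwdriver with an orange handle, 170 mm long, lying on the bench in front of the control pod; origin under its middle
- bin_0: loose green bin, 130 by 100 by 55 mm, with blue caps in it, to the right of the button pod; origin under its centre
- bin_1: loose green bin, 130 by 100 by 55 mm, empty, to the left of the motor; origin under its centre

How it is judged:
By the outcome, as a careful person would: the job done as asked, in the order asked, and still so for the second after the job is handed in, with the robot touching nothing.
It also fails if it takes over 45 s, if anything falls off the work surface, if the arm or the gripper's body presses on something with over 40 N, if the wrist force passes 120 N, or if a joint passes its speed limit or range.

## Working session

There is one attempt and no reset: what is moved stays moved. The work goes in short steps, Python scripts to look and compute and a tool call to move; the robot and the scene stay as the last step left them, time stands still between calls to the robot, and variables do not carry over. Pictures are saved under pics/ and viewed, at most 10 in all, crops included, and the job is handed in when it is done.

Besides the shell and the picture viewer there is one more tool, called after "Call:" by a JSON object that holds its "op" and its "data". jog_arm: Moves the arm, as the interface text tells. Its arguments: {"type":"object","properties":{"steps":{"type":"array"},"newtons":{"type":"number"}},"required":["steps"]}

```bash
mkdir -p pics
cat > h.py <<'E'
import numpy as np, cv2
from station import ctrl
from scipy.spatial.transform import Rotation as R
def ray(info,u,v,z):
    K=np.array(info["camera_matrix"]);Rm=np.array(info["R"]);t=np.array(info["t"])
    c=-Rm.T@t; d=Rm.T@np.linalg.solve(K,[u,v,1]); return c+d*(z-c[2])/d[2]
def proj(info,X):
    K=np.array(info["camera_matrix"]);p=K@(np.array(info["R"])@np.array(X)+np.array(info["t"]));return p[:2]/p[2]
E
python3 - <<'E'
from h import *
o=ctrl.get_obs(); print({k:np.round(v,3) for k,v in o.items()})
for n in("scene","side"):
    im,d=ctrl.get_image(n); cv2.imwrite(f"pics/{n}0.png",im[:,:,::-1]); np.savez(f"{n}0.npz",im=im,d=d)
    i=ctrl.camera_info(n); Rm=np.array(i["R"]); print(n,-Rm.T@np.array(i["t"]),Rm[2])
E
```

```text
{'t': np.float64(0.0), 'q': array([ 0.983,  0.053,  1.614,  0.   ,  1.476, -0.119]), 'dq': array([ 0.001, -0.   , -0.001,  0.   ,  0.   ,  0.001]), 'effort': array([ 0.0000e+00, -3.9368e+01, -3.7018e+01, -0.0000e+00,  7.0000e-03,
       -0.0000e+00]), 'tool_pos': array([0.282, 0.557, 0.19 ]), 'tool_rot': array([-7.300e-01, -3.055e+00,  3.000e-03]), 'contact_force': array([-0.617,  0.09 ,  0.061]), 'wrist_torque': array([-0.003, -0.017, -0.026]), 'grip_force': np.float64(0.0), 'opening': np.float64(0.085)}
scene [ 1.11083681 -0.24837266  0.77931791] [-0.6077542   0.32384494 -0.72509261]
side [ 0.31124288 -0.56890662  0.84684758] [ 0.25805034  0.63532058 -0.72785835]
```

View pics/scene0.png

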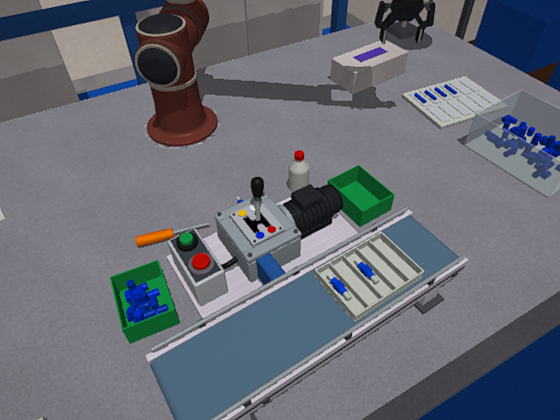

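View pics/side0.png

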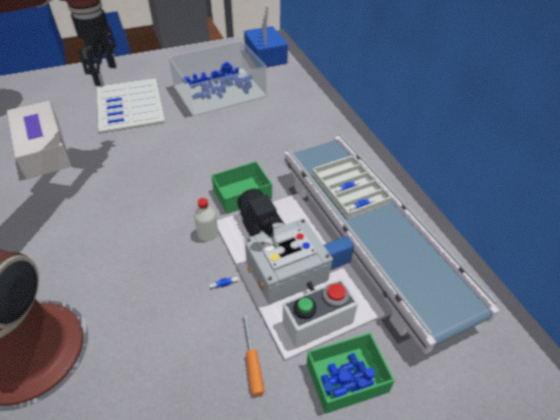

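The scene view shows the yellow disc at (242,214), red at (271,229), blue at (260,235), the green button at (187,239) and the red stop at (201,262). In the side view, yellow is at (275,257), red (299,237), blue (306,245), green (306,306) and stop (336,291). So yellow is at x=-37, next to white. Next I'll fit the drive's pose.

```bash
cat > fit.py <<'E'
from h import *
M={'yellow':(-37,-14,.102),'red':(37,14,.102),'blue':(37,-14,.102),'start':(-34,-145,.112),'stop':(34,-145,.112)}
seeds={'scene':dict(yellow=(242,214),red=(271,229),blue=(260,235),start=(187,239),stop=(201,262)),
'side':dict(yellow=(275,257),red=(299,237),blue=(306,245),start=(306,306),stop=(336,291))}
hue={'yellow':(18,35),'red':(0,8),'blue':(110,130),'start':(50,85),'stop':(0,8)}
P=[];Q=[]
for n in seeds:
    im=np.load(f"{n}0.npz")["im"]; hsv=cv2.cvtColor(im,cv2.COLOR_RGB2HSV); info=ctrl.camera_info(n)
    for k,(u,v) in seeds[n].items():
        a,b=hue[k]; m=cv2.inRange(hsv,(a,110,60),(b,255,255))
        if a==0: m|=cv2.inRange(hsv,(172,110,60),(180,255,255))
        c,l,s,ce=cv2.connectedComponentsWithStats(m)
        j=min(range(1,c),key=lambda j:np.hypot(*(ce[j]-(u,v)))+ (99 if s[j,4]<10 else 0))
        w=ray(info,*ce[j],M[k][2]); print(n,k,ce[j].round(1),s[j,4],w.round(4))
        P.append(np.array(M[k][:2])/1e3);Q.append(w[:2])
P=np.array(P);Q=np.array(Q)
def fit(P,Q):
    p=P.mean(0);q=Q.mean(0);A=P-p;B=Q-q
    th=np.arctan2((A[:,0]*B[:,1]-A[:,1]*B[:,0]).sum(),(A*B).sum());c,s=np.cos(th),np.sin(th)
    Rm=np.array([[c,-s],[s,c]]);return th,Rm,q-Rm@p
for sl in (slice(0,5),slice(5,10),slice(0,10)):
    th,Rm,t=fit(P[sl],Q[sl]);print(np.degrees(th),t,((P[sl]@Rm.T+t-Q[sl])*1e3).round(1).tolist())
E
python3 fit.py
python3 - <<'E'
import cv2
a=cv2.imread("pics/scene0.png")[160:285,160:330];b=cv2.imread("pics/side0.png")[190:340,220:370]
cv2.imwrite("pics/c1.png",cv2.hconcat([cv2.resize(a,(400,400*125//170)),cv2.resize(b,(400,294))]))
E
```

```text
scene yellow [241.6 212.6] 42 [ 0.5137 -0.0305  0.102 ]
scene red [271.  228.8] 51 [0.5852 0.003  0.102 ]
scene blue [259.4 234.6] 48 [ 0.5875 -0.0249  0.102 ]
scene start [185.7 238.4] 150 [ 0.5313 -0.1615  0.112 ]
scene stop [200.4 261. ] 262 [ 0.5981 -0.1563  0.112 ]
side yellow [274.1 256.9] 32 [ 0.5141 -0.0306  0.102 ]
side red [299.5 236. ] 26 [0.5855 0.0028 0.102 ]
side blue [305.7 245.1] 30 [ 0.5879 -0.0251  0.102 ]
side start [304.9 304.7] 190 [ 0.5253 -0.1637  0.112 ]
side stop [336.  291.5] 240 [ 0.5926 -0.1584  0.112 ]
5.710476707403857 [ 0.54974069 -0.01425849] [[0.6, -1.4], [-0.0, 0.3], [0.4, 0.4], [-0.9, -0.5], [-0.1, 1.2]]
3.771269020720627 [ 0.5497014  -0.01480437] [[-0.4, -0.6], [0.2, -1.2], [-0.4, -1.3], [0.0, 2.0], [0.6, 1.1]]
4.735345492288458 [ 0.54972505 -0.01452164] [[0.3, -1.1], [0.3, -0.5], [0.2, -0.5], [-3.4, -0.4], [-2.6, 0.1], [-0.1, -0.9], [-0.0, -0.3], [-0.2, -0.3], [2.5, 1.9], [3.0, 2.1]]
```

View pics/c1.png

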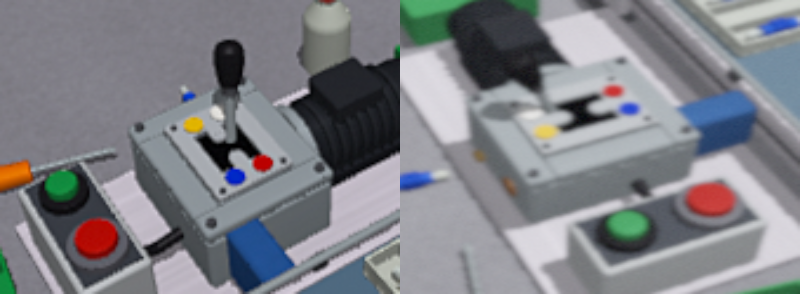

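Yellow is confirmed on the robot's side, next to white. The crop shows the lever leaning back to the left, and nothing obstructs the area around the grip. The drive's yaw is about 4.6° and its centre about (0.5497, -0.0145). First I'll close the fingers, rise and align the tool (tool x along drive y, tool y along drive x).

Call:
{"op": "jog_arm", "data": {"steps": [{"delta_rot": [0, 0, 8.4], "linear": [0, 0, -0.02], "grip": 0}, {"delta_rot": [0, 0, 8.4], "linear": [0, 0, -0.02], "grip": 0}, {"delta_rot": [0, 0, 8.4], "linear": [0, 0, -0.02], "grip": 0}, {"delta_rot": [0, 0, 8.4], "linear": [0, 0, 0], "grip": 0}, {"delta_rot": [0, 0, 8.4], "linear": [0, 0, 0], "grip": 0}, {"delta_rot": [0, 0, 8.4], "linear": [0, 0, 0], "grip": 0}, {"delta_rot": [0, 0, 8.3], "linear": [0, 0, 0], "grip": 0}, {"delta_rot": [0, 0, 0], "linear": [0, 0, 0], "grip": 0}, {"delta_rot": [0, 0, 0], "linear": [0, 0, 0], "grip": 0}]}}

```text
t: 1.0
tool_pos: [0.2822, 0.5574, 0.251]
tool_rot: [2.13, 2.309, -0.001]
contact_force: [-0.8, -1.1, -0.3]
opening: -0.0002
grip_force: 0.0
```

```bash
cat > st.py <<'E'
from h import *
YAW=np.radians(4.6); C=np.array([.5497,-.0145]); c,s=np.cos(YAW),np.sin(YAW); D=np.array([[c,-s],[s,c]])
def st():
    o=ctrl.get_obs(); m=R.from_rotvec(o["tool_rot"]).as_matrix(); p=np.array(o["tool_pos"])
    d=D.T@(p[:2]-C); f=np.array(o["contact_force"])
    print("t",round(float(o["t"]),2),"drive mm",(d*1e3).round(1),"z",round(p[2]*1e3,1),"yaw tool y",np.degrees(np.arctan2(m[1,1],m[0,1])).round(2),"tz",m[:,2].round(3),"F drive",(D.T@f[:2]).round(2),f[2].round(2),"op",round(float(o["opening"]),3))
    return o,d,m
if __name__=="__main__":
    o,d,m=st()
E
python3 st.py
```

```text
t 1.0 drive mm [-220.8  591.5] z 251.0 yaw tool y 4.61 tz [-0.    -0.001 -1.   ] F drive [-0.88 -1.03] -0.34 op -0.0
```

Call:
{"op": "jog_arm", "data": {"steps": [{"delta_rot": [0, 0, 0], "linear": [-0.04, 0.01, 0], "grip": 0}, {"delta_rot": [0, 0, 0], "linear": [-0.04, 0.01, 0], "grip": 0}, {"delta_rot": [0, 0, 0], "linear": [-0.04, 0.01, 0], "grip": 0}, {"delta_rot": [0, 0, 0], "linear": [-0.04, 0.01, 0], "grip": 0}, {"delta_rot": [0, 0, 0], "linear": [-0.04, 0.01, 0], "grip": 0}, {"delta_rot": [0, 0, 0], "linear": [-0.04, 0.01, 0], "grip": 0}, {"delta_rot": [0, 0, 0], "linear": [-0.04, 0.01, 0], "grip": 0}, {"delta_rot": [0, 0, 0], "linear": [-0.04, 0.01, 0], "grip": 0}, {"delta_rot": [0, 0, 0], "linear": [-0.04, 0.01, 0], "grip": 0}, {"delta_rot": [0, 0, 0], "linear": [-0.04, 0.01, 0], "grip": 0}]}}

```text
t: 2.0
tool_pos: [0.4132, 0.1649, 0.2516]
tool_rot: [2.13, 2.309, 0.001]
contact_force: [0.7, 0.1, -0.1]
opening: -0.0001
grip_force: 0.0
```

Call:
{"op": "jog_arm", "data": {"steps": [{"delta_rot": [0, 0, 0], "linear": [-0.04, 0.01, 0], "grip": 0}, {"delta_rot": [0, 0, 0], "linear": [-0.04, 0.01, 0], "grip": 0}, {"delta_rot": [0, 0, 0], "linear": [-0.04, 0.01, 0], "grip": 0}, {"delta_rot": [0, 0, 0], "linear": [-0.04, 0, 0], "grip": 0}, {"delta_rot": [0, 0, 0], "linear": [0, 0, 0], "grip": 0}, {"delta_rot": [0, 0, 0], "linear": [0, 0, 0], "grip": 0}]}}

```text
t: 2.6
tool_pos: [0.4552, 0.0088, 0.2514]
tool_rot: [-2.134, -2.305, -0.0]
contact_force: [-0.0, 0.4, -0.0]
opening: 0.0
grip_force: 0.0
```

```bash
python3 st.py
python3 - <<'E'
from h import *
for n in("scene","side"):
    im,d=ctrl.get_image(n); cv2.imwrite(f"pics/{n}1.png",im[:,:,::-1]); 
    globals()[n]=im[:,:,::-1]
cv2.imwrite("pics/c2.png",cv2.hconcat([cv2.resize(scene[120:285,150:320],(400,388)),cv2.resize(side[175:330,200:360],(400,388))]))
E
```

```text
t 2.6 drive mm [-92.3  30.8] z 251.4 yaw tool y 4.41 tz [-0.     0.001 -1.   ] F drive [0.03 0.36] -0.04 op 0.0
```

View pics/c2.png

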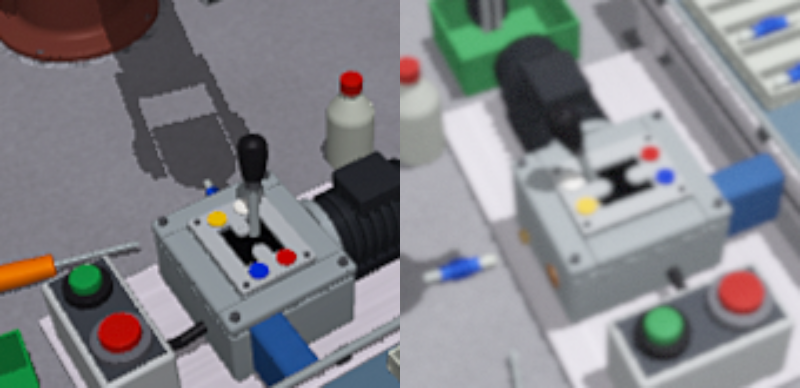

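Run:
```python
from h import *
p=ctrl.get_obs()["tool_pos"]
for n in("scene","side"): print(n,proj(ctrl.camera_info(n),p), proj(ctrl.camera_info(n),[.5497-.038,-.0145+.023,.158]))
```

```text
scene [241.43708379 136.10437762] [255.97506829 186.96447576]
side [236.36098682 200.18041828] [266.0675123  226.09258136]
```

View pics/side1.png

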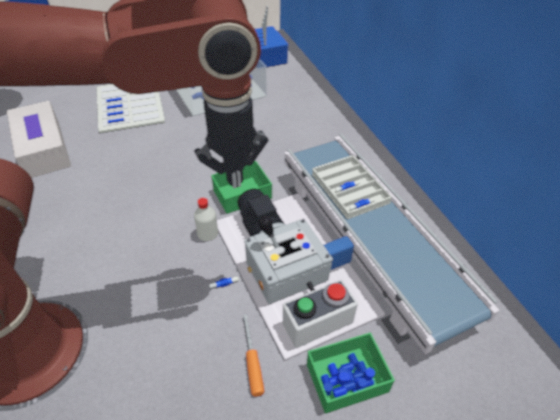

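The tip shows at about (236,184) in the side view, but I expected row 200. I'll check it in the scene view and triangulate.

Run:
```python
from h import *
from st import st
st()
a,da=ctrl.get_image("scene");b,db=ctrl.get_image("side");np.savez("g.npz",a=a,b=b,da=da,db=db)
cv2.imwrite("pics/c3.png",cv2.hconcat([cv2.resize(a[60:200,180:320,::-1],(400,400)),cv2.resize(b[120:260,170:310,::-1],(400,400))]))
```

```text
t 2.7 drive mm [-92.2  32.1] z 251.5 yaw tool y 4.55 tz [-0.  0. -1.] F drive [-0.22  0.71] 0.07 op 0.0
```

View pics/c3.png

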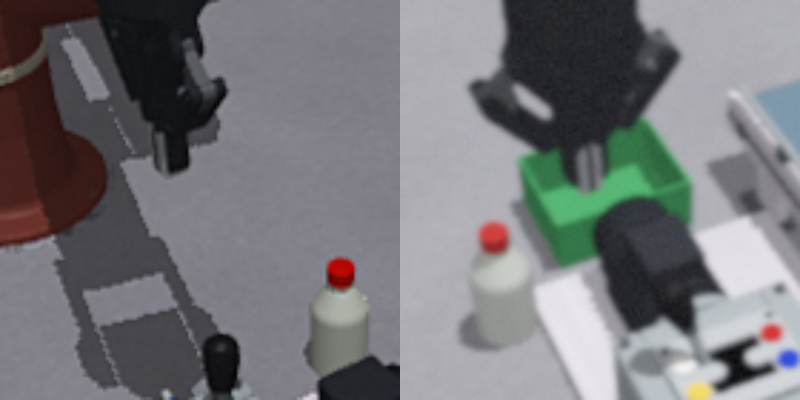

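Run:
```python
from h import *
px={"scene":(240.2,119.5),"side":(236.5,186.5)}
Ps=[]
for n in px:
    i=ctrl.camera_info(n);Ps.append(np.array(i["camera_matrix"])@np.c_[i["R"],i["t"]])
X=cv2.triangulatePoints(Ps[0],Ps[1],np.array(px["scene"],float),np.array(px["side"],float)).ravel();print(X[:3]/X[3])
g=np.load("g.npz")
for n,k,d in(("scene","a","da"),("side","b","db")):
    u,v=px[n];i=ctrl.camera_info(n)
    for dv in(-8,-5,-3,0):
        z=g[d][int(v+dv),int(u)];K=np.array(i["camera_matrix"]);c=np.linalg.solve(K,[u,v+dv,1])*z
        print(n,dv,np.array(i["R"]).T@(c-np.array(i["t"])))
# check grip depth
i=ctrl.camera_info("scene");K=np.array(i["camera_matrix"])
for v in(178,182,186,192):
    c=np.linalg.solve(K,[257,v,1])*g["da"][v,257];print("grip",v,np.array(i["R"]).T@(c-np.array(i["t"])))
```

```text
[0.45647509 0.00887017 0.28985578]
scene -8 [0.46880699 0.00727594 0.31850947]
scene -5 [0.47008167 0.00616572 0.31298772]
scene -3 [0.46967813 0.00592027 0.30836037]
scene 0 [0.47086981 0.00483444 0.3026867 ]
side -8 [0.45656477 0.00070246 0.31328875]
side -5 [4.55963898e-01 1.34489011e-04 3.06877675e-01]
side -3 [ 4.55554294e-01 -2.69124684e-04  3.02586664e-01]
side 0 [ 4.55054845e-01 -4.04135323e-04  2.95632498e-01]
grip 178 [0.50683123 0.014498   0.17670386]
grip 182 [0.5170148  0.00938239 0.17607557]
grip 186 [0.52193831 0.00655547 0.17019055]
grip 192 [0.52358326 0.00478862 0.15524581]
```

The visible tip is about 38 mm above the reported TCP, while the lever's height agrees with the cameras. The wrist camera can tell whether the pose is off or the fingers are short.

Run:
```python
from h import *
o=ctrl.get_obs();im,d=ctrl.get_image("wrist");cv2.imwrite("pics/w1.png",im[:,:,::-1]);np.savez("w.npz",im=im,d=d)
i=ctrl.camera_info("wrist");T=np.array(i["T_tool_cam"]);K=np.array(i["camera_matrix"]);print(T.round(3));
m=R.from_rotvec(o["tool_rot"]).as_matrix()
c=np.linalg.inv(T)@[0,0,0,1];u=K@c[:3];print("TCP px",u[:2]/u[2],"depth",c[2])
v,uu=np.mgrid[0:420:1,0:560:1]
pc=np.stack([(uu-K[0,2])/K[0,0]*d,(v-K[1,2])/K[1,1]*d,d],-1)
W=(pc@T[:3,:3].T+T[:3,3])@m.T+o["tool_pos"]
np.save("W.npy",W)
print(d.min(),d[d>0].min())
# z histogram
h,e=np.histogram(W[...,2][d>0],bins=np.arange(-.1,.4,.01));print([(round(a,2),int(b)) for a,b in zip(e,h) if b>300])
hsv=cv2.cvtColor(im,cv2.COLOR_RGB2HSV)
for k,a,b in(("yellow",18,35),("blue",110,130),("red",0,8),("green",50,85)):
    mm=cv2.inRange(hsv,(a,110,60),(b,255,255));n,l,s,ce=cv2.connectedComponentsWithStats(mm)
    for j in range(1,n):
        if s[j,4]>60: print(k,ce[j].round(),s[j,4],np.median(W[(l==j)&(d>0)],0).round(4))
```

```text
[[ 0.    -0.947 -0.322  0.082]
 [ 1.    -0.     0.    -0.001]
 [-0.    -0.322  0.947 -0.182]
 [ 0.     0.     0.     1.   ]]
TCP px [286.24010099 243.17187583] depth 0.19887603978463966
0.0 0.064294696
[(np.float64(-0.01), 69793), (np.float64(-0.0), 32927), (np.float64(0.01), 21747), (np.float64(0.02), 1172), (np.float64(0.03), 764), (np.float64(0.04), 1434), (np.float64(0.05), 2233), (np.float64(0.06), 3264), (np.float64(0.07), 13920), (np.float64(0.08), 21750), (np.float64(0.09), 15494), (np.float64(0.1), 7948), (np.float64(0.11), 896), (np.float64(0.17), 627), (np.float64(0.3), 602), (np.float64(0.31), 736), (np.float64(0.32), 952), (np.float64(0.33), 1871), (np.float64(0.34), 6362), (np.float64(0.35), 5468), (np.float64(0.36), 10235), (np.float64(0.37), 11795), (np.float64(0.38), 1861)]
yellow [333. 226.] 184 [ 0.5129 -0.0309  0.1017]
blue [252. 168.] 283 [0.4094 0.0122 0.0143]
blue [554. 172.] 155 [0.7499 0.0501 0.0964]
blue [448. 230.] 1145 [ 0.6573 -0.0325  0.0843]
blue [397. 226.] 183 [ 0.5868 -0.0254  0.1016]
red [255.  18.] 719 [0.4145 0.1675 0.1142]
red [ 14. 180.] 1929 [ 0.0791 -0.0302  0.0115]
red [400. 203.] 184 [0.5849 0.0022 0.1017]
red [388. 318.] 208 [ 0.5961 -0.1431  0.1115]
```

View pics/w1.png

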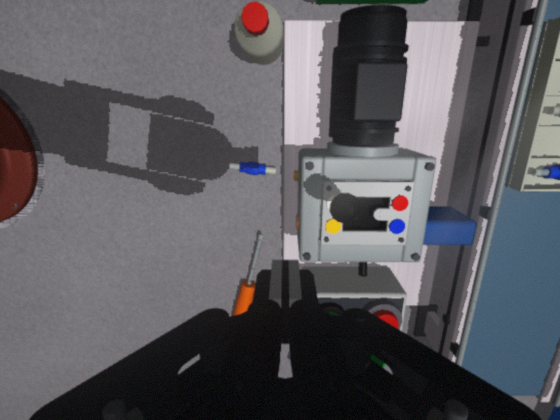

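Run:
```python
from h import *
W=np.load("W.npy");d=np.load("w.npz")["d"];o=ctrl.get_obs();m=R.from_rotvec(o["tool_rot"]).as_matrix()
t=(W-o["tool_pos"])@m*1e3
for r in range(255,340,6): print(r,[ (t[r,c].round(0).astype(int).tolist() if d[r,c]>0 else None) for c in (272,279,286,293,300)])
i=ctrl.camera_info("wrist");T=np.linalg.inv(i["T_tool_cam"]);K=np.array(i["camera_matrix"])
for z in(0,-.013,-.02,-.03,-.04,-.05):
    c=T@[0.011,0,z,1];u=K@c[:3];print(z,(u/u[2])[:2].round(1))
```

```text
255 [[-134, -21, 252], [-134, -10, 250], [-128, 1, 240], [-129, 12, 241], [-87, 18, 157]]
261 [[11, -7, -46], [11, -4, -45], [11, 0, -46], [11, 3, -46], [-139, 22, 241]]
267 [[11, -7, -51], [11, -4, -52], [11, 0, -51], [11, 3, -52], [-148, 22, 239]]
273 [[12, -7, -59], [11, -4, -57], [11, 0, -56], [11, 3, -58], [7, 6, -51]]
279 [[11, -7, -62], [11, -3, -63], [11, 0, -62], [11, 3, -62], [7, 6, -55]]
285 [[11, -6, -67], [10, -3, -66], [11, 0, -68], [11, 3, -67], [6, 6, -60]]
291 [[12, -6, -73], [11, -3, -71], [11, 0, -72], [11, 2, -71], [11, 5, -72]]
297 [[11, -6, -76], [11, -3, -76], [11, 0, -76], [11, 2, -77], [11, 5, -76]]
303 [[11, -6, -80], [9, -3, -78], [9, 0, -77], [12, 2, -82], [14, 5, -84]]
309 [[12, -6, -85], [12, -3, -86], [6, 0, -77], [12, 2, -85], [12, 5, -86]]
315 [[11, -6, -88], [9, -3, -84], [3, 0, -77], [11, 2, -88], [12, 5, -89]]
321 [[12, -5, -92], [7, -3, -86], [0, 0, -77], [11, 2, -91], [11, 4, -91]]
327 [[12, -5, -95], [4, -3, -86], [-3, 0, -77], [13, 2, -96], [12, 4, -95]]
333 [[12, -5, -99], [2, -3, -87], [-6, 0, -77], [10, 2, -95], [13, 4, -99]]
339 [[16, -5, -106], [-1, -3, -86], [-9, 0, -77], [1, 2, -88], [17, 4, -107]]
0 [286.3 227.3]
-0.013 [286.4 235.3]
-0.02 [286.4 240.1]
-0.03 [286.5 247.6]
-0.04 [286.6 255.9]
-0.05 [286.8 265.4]
```

The pose is right, since the disc positions agree. The closed fingertips actually end about 42 mm behind the reported TCP, and the body starts about 77 mm behind it. I'll work at TCP z≈0.125, which puts the visible tip at about 0.167. That is safe under either tip length. I'll turn 90° so the flat 22 mm side pushes along x, then go behind the lever.

Call:
{"op": "jog_arm", "data": {"steps": [{"delta_rot": [0, 0, 8.2], "linear": [0, 0, 0], "grip": 0}, {"delta_rot": [0, 0, 8.2], "linear": [0, 0, 0], "grip": 0}, {"delta_rot": [0, 0, 8.2], "linear": [0, 0, 0], "grip": 0}, {"delta_rot": [0, 0, 8.2], "linear": [0, 0, 0], "grip": 0}, {"delta_rot": [0, 0, 8.2], "linear": [0, 0, 0], "grip": 0}, {"delta_rot": [0, 0, 8.2], "linear": [0, 0, 0], "grip": 0}, {"delta_rot": [0, 0, 8.2], "linear": [0, 0, 0], "grip": 0}, {"delta_rot": [0, 0, 8.2], "linear": [0, 0, 0], "grip": 0}, {"delta_rot": [0, 0, 8.2], "linear": [0, 0, 0], "grip": 0}, {"delta_rot": [0, 0, 8.2], "linear": [0, 0, 0], "grip": 0}]}}

```text
t: 3.85
tool_pos: [0.4553, 0.0103, 0.2516]
tool_rot: [-3.124, -0.335, -0.0]
contact_force: [0.1, -0.5, -0.5]
opening: -0.0001
grip_force: 0.0
```

Call:
{"op": "jog_arm", "data": {"steps": [{"delta_rot": [0, 0, 8.0], "linear": [0, 0, 0], "grip": 0}, {"delta_rot": [0, 0, 0], "linear": [0.008, 0.006, 0], "grip": 0}, {"delta_rot": [0, 0, 0], "linear": [0, 0, 0.03], "grip": 0}, {"delta_rot": [0, 0, 0], "linear": [0, 0, 0.03], "grip": 0}, {"delta_rot": [0, 0, 0], "linear": [0, 0, 0.03], "grip": 0}, {"delta_rot": [0, 0, 0], "linear": [0, 0, 0.02], "grip": 0}, {"delta_rot": [0, 0, 0], "linear": [0, 0, 0.0165], "grip": 0}, {"delta_rot": [0, 0, 0], "linear": [0, 0, 0], "grip": 0}, {"delta_rot": [0, 0, 0], "linear": [0, 0, 0], "grip": 0}]}}

```text
t: 4.75
tool_pos: [0.4641, 0.0041, 0.1253]
tool_rot: [3.139, 0.125, -0.0]
contact_force: [0.0, 1.0, 0.1]
opening: 0.0001
grip_force: 0.0
```

```bash
python3 st.py
python3 - <<'E'
from h import *
s,_=ctrl.get_image("scene");b,_=ctrl.get_image("side")
cv2.imwrite("pics/c4.png",cv2.hconcat([cv2.resize(s[120:260,180:320,::-1],(400,400)),cv2.resize(b[150:290,190:330,::-1],(400,400))]))
E
```

```text
t 4.75 drive mm [-83.8  25.4] z 125.3 yaw tool y -85.42 tz [-0. -0. -1.] F drive [0.09 1.05] 0.11 op 0.0
```

View pics/c4.png

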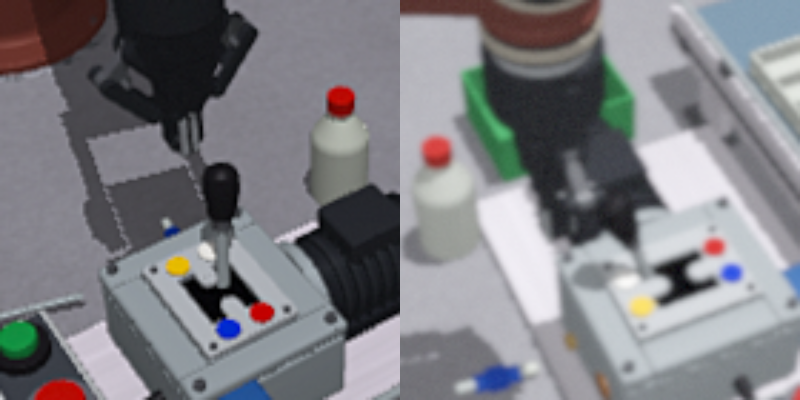

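Run:
```python
from h import *
for z in(.125,.16,.167,.175): print(z,proj(ctrl.camera_info("scene"),[.464,.004,z]))
```

```text
0.125 [245.39317318 185.44750356]
0.16 [244.14863647 173.61451124]
0.167 [243.89147934 171.16947414]
0.175 [243.5940845  168.34185898]
```

Call:
{"op": "jog_arm", "data": {"steps": [{"delta_rot": [0, 0, 0], "linear": [0.006, 0, 0], "grip": 0}, {"delta_rot": [0, 0, 0], "linear": [0.006, 0, 0], "grip": 0}, {"delta_rot": [0, 0, 0], "linear": [0.005, 0, 0], "grip": 0}, {"delta_rot": [0, 0, 0], "linear": [0.004, 0, 0], "grip": 0}, {"delta_rot": [0, 0, 0], "linear": [0.003, 0, 0], "grip": 0}, {"delta_rot": [0, 0, 0], "linear": [0.003, 0, 0], "grip": 0}, {"delta_rot": [0, 0, 0], "linear": [0.003, 0, 0], "grip": 0}, {"delta_rot": [0, 0, 0], "linear": [0.003, 0, 0], "grip": 0}]}}

```text
t: 5.65
tool_pos: [0.4968, 0.0065, 0.125]
tool_rot: [3.139, 0.122, -0.0]
contact_force: [-3.2, -0.1, 2.3]
opening: 0.0002
grip_force: 1.4
```

```bash
python3 st.py
```

```text
t 5.65 drive mm [-51.   25.2] z 125.0 yaw tool y -85.56 tz [-0. -0. -1.] F drive [-3.18  0.13] 2.31 op 0.0
```

Contact is at 3.2 N and the lever is moving. I'll continue to about x = -29.

Call:
{"op": "jog_arm", "data": {"steps": [{"delta_rot": [0, 0, 0], "linear": [0.003, 0, 0], "grip": 0}, {"delta_rot": [0, 0, 0], "linear": [0.003, 0, 0], "grip": 0}, {"delta_rot": [0, 0, 0], "linear": [0.003, 0, 0], "grip": 0}, {"delta_rot": [0, 0, 0], "linear": [0.003, 0, 0], "grip": 0}, {"delta_rot": [0, 0, 0], "linear": [0.003, 0, 0], "grip": 0}, {"delta_rot": [0, 0, 0], "linear": [0.003, 0, 0], "grip": 0}, {"delta_rot": [0, 0, 0], "linear": [0.003, 0, 0], "grip": 0}, {"delta_rot": [0, 0, 0], "linear": [0, 0, 0], "grip": 0}]}}

```text
t: 6.45
tool_pos: [0.518, 0.0081, 0.1249]
tool_rot: [3.139, 0.122, 0.0]
contact_force: [-1.2, 0.8, 1.5]
opening: -0.0003
grip_force: 0.7
```

```bash
cat > lev.py <<'E'
# grip silhouette: dark blob compared with predicted grip axis pixels; returns lever angle estimate
from h import *; from st import st,D,C
import sys
st(); s,d=ctrl.get_image("scene"); b,_=ctrl.get_image("side"); np.savez("l.npz",s=s,d=d,b=b)
def grip(sh,se,r=.135): # drive xyz of a point at distance r up the lever
    v=np.array([np.sin(sh),np.sin(se)]); z=np.sqrt(max(0,1-v@v)); p=D@(v*r)+C; return [*p,.03+r*z]
i=ctrl.camera_info("scene");j=ctrl.camera_info("side")
for sh,se in((-.27,.2),(-.05,.2),(0,.2),(.05,.2),(0,-.2),(-.05,-.2),(-.29,-.2)):
    print(sh,se,"scene c/top/stem",[proj(i,grip(sh,se,r)).round(1).tolist() for r in(.135,.156,.1)],"side",[proj(j,grip(sh,se,r)).round(1).tolist() for r in(.135,.1)])
K=np.array(i["camera_matrix"]);v,u=np.mgrid[0:420,0:560]
P=(np.stack([(u-K[0,2])/K[0,0]*d,(v-K[1,2])/K[1,1]*d,d],-1)-np.array(i["t"]))@np.array(i["R"])
xy=(P[...,:2]-C)@D
m=(d>0)&(abs(xy[...,0])<60)&(abs(xy[...,1])<60)&(P[...,2]>.135)&(P[...,2]<.165)
if len(sys.argv)>1: m&=eval(sys.argv[1],{"x":xy[...,0]*1e3,"y":xy[...,1]*1e3,"z":P[...,2]*1e3})
q=np.c_[xy[m]*1e3,P[m][:,2]*1e3]; print("grip surf n",len(q),"pct x",np.percentile(q[:,0],[2,25,50,75,98]).round(1),"y",np.percentile(q[:,1],[2,25,50,75,98]).round(1),"z",np.median(q[:,2]))
A=np.c_[2*q[:,:2],np.ones(len(q))]
# fixed-radius circle fit
from scipy.optimize import least_squares
r=least_squares(lambda c:np.hypot(q[:,0]-c[0],q[:,1]-c[1])-14,[q[:,0].mean()-8,q[:,1].mean()-5],loss="soft_l1");print("grip centre drive xy",r.x.round(1),"rms",np.sqrt(np.mean(r.fun**2)).round(2))
cv2.imwrite("pics/l_%d.png"%int(ctrl.get_obs()["t"]*100),cv2.hconcat([cv2.resize(s[140:260,200:320,::-1],(400,400)),cv2.resize(b[170:290,210:330,::-1],(400,400))]))
E
python3 lev.py "z<160"; ls pics
```

```text
t 6.45 drive mm [-29.8  25.1] z 124.9 yaw tool y -85.56 tz [ 0.  0. -1.] F drive [-1.17  0.88] 1.51 op -0.0
-0.27 0.2 scene c/top/stem [[256.3, 187.1], [256.1, 177.8], [256.7, 202.1]] side [[265.9, 226.0], [271.6, 237.3]]
-0.05 0.2 scene c/top/stem [[263.6, 193.6], [264.6, 185.2], [262.0, 207.0]] side [[278.9, 219.8], [281.0, 232.8]]
0 0.2 scene c/top/stem [[265.4, 195.4], [266.7, 187.3], [263.2, 208.4]] side [[281.8, 218.7], [283.1, 232.0]]
0.05 0.2 scene c/top/stem [[267.1, 197.5], [268.8, 189.6], [264.5, 209.9]] side [[284.8, 217.8], [285.2, 231.3]]
0 -0.2 scene c/top/stem [[242.4, 206.2], [239.7, 199.8], [246.7, 216.4]] side [[293.7, 236.8], [291.7, 245.3]]
-0.05 -0.2 scene c/top/stem [[240.7, 204.2], [237.7, 197.5], [245.5, 214.9]] side [[290.7, 238.0], [289.5, 246.1]]
-0.29 -0.2 scene c/top/stem [[233.2, 196.8], [229.0, 189.0], [240.0, 209.4]] side [[276.1, 245.2], [279.1, 251.3]]
grip surf n 821 pct x [-1404.2 -1391.2  -530.   -486.7     5.1] y [-252.4 -164.9   17.9   70.3  112.5] z 147.07996179713248
grip centre drive xy [-556.8   23.6] rms 540.21
c1.png
c2.png
c3.png
c4.png
l_655.png
scene0.png
scene1.png
side0.png
side1.png
w1.png
```

```bash
sed -i 's/<60)/<.06)/g' lev.py; python3 lev.py "z<160" | tail -2
```

```text
grip surf n 72 pct x [-6.9 -0.6  3.1  5.3  7.6] y [13.7 15.3 18.5 23.4 30.8] z 150.65894963012306
grip centre drive xy [-7.5 27.4] rms 1.35
```

View pics/l_655.png

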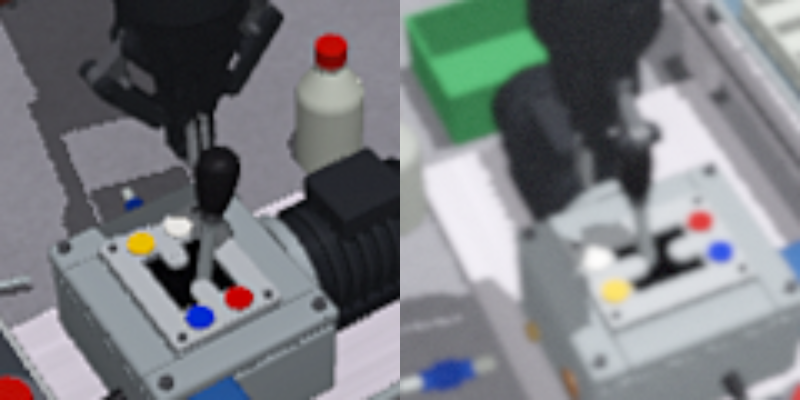

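The grip centre is at scene pixel (265,194), so shift is about -0.03. The stem is nearly at the neutral channel. I'll push 4 mm more, back off, rise and turn for the sideways push.

Call:
{"op": "jog_arm", "data": {"steps": [{"delta_rot": [0, 0, 0], "linear": [0.002, 0, 0], "grip": 0}, {"delta_rot": [0, 0, 0], "linear": [0.002, 0, 0], "grip": 0}, {"delta_rot": [0, 0, 0], "linear": [0, 0, 0], "grip": 0}]}}

```text
t: 6.95
tool_pos: [0.5218, 0.0084, 0.1251]
tool_rot: [-3.139, -0.122, -0.0]
contact_force: [-1.5, -0.8, 1.4]
opening: 0.0002
grip_force: 0.9
```

```bash
python3 lev.py "z<160" | sed -n '1p;9,10p'
```

```text
t 6.95 drive mm [-26.   25.1] z 125.1 yaw tool y -85.56 tz [ 0.  0. -1.] F drive [-1.53 -0.66] 1.45 op 0.0
grip surf n 74 pct x [-5.3  1.1  5.3  8.4 10.6] y [13.7 15.4 18.  22.5 31. ] z 150.47928933410446
grip centre drive xy [-4.1 28. ] rms 1.29
```

Call:
{"op": "jog_arm", "data": {"steps": [{"delta_rot": [0, 0, 0], "linear": [-0.01, 0, 0], "grip": 0}, {"delta_rot": [0, 0, 0], "linear": [-0.02, 0, 0], "grip": 0}, {"delta_rot": [0, 0, 0], "linear": [0, 0, -0.04], "grip": 0}, {"delta_rot": [0, 0, 0], "linear": [0, 0, -0.045], "grip": 0}, {"delta_rot": [0, 0, -8.2], "linear": [0, 0, 0], "grip": 0}, {"delta_rot": [0, 0, -8.2], "linear": [0, 0, 0], "grip": 0}, {"delta_rot": [0, 0, -8.2], "linear": [0, 0, 0], "grip": 0}, {"delta_rot": [0, 0, -8.2], "linear": [0, 0, 0], "grip": 0}, {"delta_rot": [0, 0, -8.2], "linear": [0, 0, 0], "grip": 0}, {"delta_rot": [0, 0, -8.2], "linear": [0, 0, 0], "grip": 0}]}}

```text
t: 8.05
tool_pos: [0.4913, 0.0061, 0.2098]
tool_rot: [2.799, 1.426, 0.001]
contact_force: [0.2, 0.0, -0.4]
opening: 0.0001
grip_force: 0.0
```

Call:
{"op": "jog_arm", "data": {"steps": [{"delta_rot": [0, 0, -8.2], "linear": [0, 0, 0], "grip": 0}, {"delta_rot": [0, 0, -8.2], "linear": [0, 0, 0], "grip": 0}, {"delta_rot": [0, 0, -8.2], "linear": [0, 0, 0], "grip": 0}, {"delta_rot": [0, 0, -8.2], "linear": [0, 0, 0], "grip": 0}, {"delta_rot": [0, 0, -8.0], "linear": [0, 0, 0], "grip": 0}, {"delta_rot": [0, 0, 0], "linear": [0.03, 0.025, 0], "grip": 0}, {"delta_rot": [0, 0, 0], "linear": [0.03, 0.029, 0], "grip": 0}, {"delta_rot": [0, 0, 0], "linear": [0, 0, 0], "grip": 0}, {"delta_rot": [0, 0, 0], "linear": [0, 0, 0], "grip": 0}]}}

```text
t: 8.95
tool_pos: [0.5405, 0.0705, 0.2095]
tool_rot: [-2.132, -2.307, 0.001]
contact_force: [-0.2, 0.4, -0.5]
opening: 0.0
grip_force: 0.0
```

```bash
python3 lev.py "z<165" | sed -n '1p;9,10p'
python3 - <<'E'
from h import *
l=np.load("l.npz")
for k in "sb": 
    g=cv2.cvtColor(l[k],cv2.COLOR_RGB2GRAY); s=slice(180,214),slice(250,285)
    if k=="b": s=slice(205,232),slice(268,302)
    n,L,S,c=cv2.connectedComponentsWithStats((g[s]<55).astype(np.uint8)); print(k,[(S[j].tolist(),(c[j]+[s[1].start,s[0].start]).round(1)) for j in range(1,n) if S[j,4]>20])
E
```

```text
t 8.95 drive mm [-2.3 85.4] z 209.5 yaw tool y 4.52 tz [-0.001 -0.    -1.   ] F drive [-0.15  0.45] -0.55 op 0.0
grip surf n 98 pct x [-5.6  2.9  5.7  8.6 11.3] y [13.7 15.5 18.8 24.  34.4] z 153.72538036882742
grip centre drive xy [-3.7 28.1] rms 1.5
s [([9, 5, 14, 23, 239], array([265.2, 194.7]))]
b [([0, 5, 18, 20, 236], array([277.3, 217.9]))]
```

The grip centroid in the scene view is (265.2,194.7), so shift is about -0.01 and the lever is in neutral. I'll descend and push toward -y.

Call:
{"op": "jog_arm", "data": {"steps": [{"delta_rot": [0, 0, 0], "linear": [0, 0, 0.04], "grip": 0}, {"delta_rot": [0, 0, 0], "linear": [0, 0, 0.03], "grip": 0}, {"delta_rot": [0, 0, 0], "linear": [0, 0, 0.0145], "grip": 0}, {"delta_rot": [0, 0, 0], "linear": [-0.01, 0, 0], "grip": 0}, {"delta_rot": [0, 0, 0], "linear": [-0.01, 0, 0], "grip": 0}, {"delta_rot": [0, 0, 0], "linear": [-0.006, 0, 0], "grip": 0}, {"delta_rot": [0, 0, 0], "linear": [-0.004, 0, 0], "grip": 0}, {"delta_rot": [0, 0, 0], "linear": [-0.004, 0, 0], "grip": 0}, {"delta_rot": [0, 0, 0], "linear": [-0.004, 0, 0], "grip": 0}, {"delta_rot": [0, 0, 0], "linear": [-0.004, 0, 0], "grip": 0}]}}

```text
t: 10.05
tool_pos: [0.5445, 0.0282, 0.1261]
tool_rot: [2.133, 2.306, 0.001]
contact_force: [-0.6, 2.5, 1.0]
opening: 0.0004
grip_force: 1.2
```

```bash
python3 lev.py "z<160" | sed -n '1p;9,10p'
```

```text
t 10.05 drive mm [-1.8 43. ] z 126.1 yaw tool y 4.46 tz [ 0.001  0.    -1.   ] F drive [-0.4   2.52] 1.05 op 0.0
grip surf n 64 pct x [-3.8  2.7  5.3  8.3  9.8] y [ 4.1  6.6 10.1 14.7 22. ] z 150.977834085079
grip centre drive xy [-4.9 18.3] rms 1.62
```

Moving across at 2.5 N, with x holding. I'll carry on to y≈0.

Call:
{"op": "jog_arm", "data": {"steps": [{"delta_rot": [0, 0, 0], "linear": [-0.004, 0, 0], "grip": 0}, {"delta_rot": [0, 0, 0], "linear": [-0.004, 0, 0], "grip": 0}, {"delta_rot": [0, 0, 0], "linear": [-0.004, 0, 0], "grip": 0}, {"delta_rot": [0, 0, 0], "linear": [-0.004, 0, 0], "grip": 0}, {"delta_rot": [0, 0, 0], "linear": [-0.004, 0, 0], "grip": 0}, {"delta_rot": [0, 0, 0], "linear": [-0.004, 0, 0], "grip": 0}, {"delta_rot": [0, 0, 0], "linear": [-0.004, 0, 0], "grip": 0}, {"delta_rot": [0, 0, 0], "linear": [-0.004, 0, 0], "grip": 0}, {"delta_rot": [0, 0, 0], "linear": [-0.004, 0, 0], "grip": 0}, {"delta_rot": [0, 0, 0], "linear": [-0.004, 0, 0], "grip": 0}]}}

```text
t: 11.15
tool_pos: [0.5472, -0.012, 0.1254]
tool_rot: [-2.134, -2.306, 0.0]
contact_force: [-0.0, 2.0, 0.7]
opening: -0.0001
grip_force: 1.1
```

```bash
python3 lev.py "z<160" | sed -n '1p;9,10p'; ls -t pics|head -1
```

```text
t 11.15 drive mm [-2.3  2.7] z 125.4 yaw tool y 4.44 tz [-0. -0. -1.] F drive [0.16 2.04] 0.66 op -0.0
grip surf n 53 pct x [ 1.1  4.7  6.1  8.  10.5] y [-31.2 -24.8 -20.7 -16.6 -10.9] z 149.72983936525614
grip centre drive xy [ -6.2 -19. ] rms 2.0
l_1125.png
```

Call:
{"op": "jog_arm", "data": {"steps": [{"delta_rot": [0, 0, 0], "linear": [-0.003, 0, 0], "grip": 0}, {"delta_rot": [0, 0, 0], "linear": [-0.003, 0, 0], "grip": 0}, {"delta_rot": [0, 0, 0], "linear": [-0.001, 0, 0], "grip": 0}, {"delta_rot": [0, 0, 0], "linear": [0, 0, 0], "grip": 0}]}}

```text
t: 11.65
tool_pos: [0.5475, -0.0187, 0.1251]
tool_rot: [-2.134, -2.305, 0.001]
contact_force: [-0.1, 1.7, -0.9]
opening: 0.0001
grip_force: 0.8
```

```bash
python3 lev.py "z<160" | sed -n '1p;9,10p'; ls -t pics|head -1;python3 - <<'E'
from h import *
l=np.load("l.npz");g=cv2.cvtColor(l["s"],cv2.COLOR_RGB2GRAY)[195:222,228:262];n,L,S,c=cv2.connectedComponentsWithStats((g<55).astype(np.uint8));print([(S[j].tolist(),(c[j]+[228,195]).round(1)) for j in range(1,n) if S[j,4]>20])
E
```

```text
t 11.65 drive mm [-2.5 -4. ] z 125.1 yaw tool y 4.43 tz [-0.001  0.    -1.   ] F drive [0.02 1.72] -0.95 op 0.0
grip surf n 55 pct x [ 1.3  5.3  7.6  9.2 11.4] y [-38.1 -32.  -27.2 -22.4 -18.7] z 152.22562839700035
grip centre drive xy [ -5.  -26.1] rms 2.12
l_1175.png
[([6, 0, 16, 22, 227], array([242.2, 205.5])), ([22, 0, 8, 7, 46], array([253.5, 197.5])), ([24, 17, 10, 10, 60], array([258. , 217.2]))]
```

The grip is at (242.2,205.5), matching neutral in the right rail (predicted 242.4, 206.2). Next I back off, rise, turn and go to the conveyor side.

Call:
{"op": "jog_arm", "data": {"steps": [{"delta_rot": [0, 0, 0], "linear": [0.01, 0, 0], "grip": 0}, {"delta_rot": [0, 0, 0], "linear": [0.01, 0, 0], "grip": 0}, {"delta_rot": [0, 0, 0], "linear": [0, 0, -0.04], "grip": 0}, {"delta_rot": [0, 0, 0], "linear": [0, 0, -0.045], "grip": 0}, {"delta_rot": [0, 0, 8.2], "linear": [0, 0, 0], "grip": 0}, {"delta_rot": [0, 0, 8.2], "linear": [0, 0, 0], "grip": 0}, {"delta_rot": [0, 0, 8.2], "linear": [0, 0, 0], "grip": 0}, {"delta_rot": [0, 0, 8.2], "linear": [0, 0, 0], "grip": 0}, {"delta_rot": [0, 0, 8.2], "linear": [0, 0, 0], "grip": 0}, {"delta_rot": [0, 0, 8.2], "linear": [0, 0, 0], "grip": 0}]}}

```text
t: 12.75
tool_pos: [0.5462, 0.002, 0.2107]
tool_rot: [2.903, 1.201, 0.0]
contact_force: [0.4, -0.7, -0.5]
opening: 0.0001
grip_force: 0.0
```

Call:
{"op": "jog_arm", "data": {"steps": [{"delta_rot": [0, 0, 8.2], "linear": [0, 0, 0], "grip": 0}, {"delta_rot": [0, 0, 8.2], "linear": [0, 0, 0], "grip": 0}, {"delta_rot": [0, 0, 8.2], "linear": [0, 0, 0], "grip": 0}, {"delta_rot": [0, 0, 8.2], "linear": [0, 0, 0], "grip": 0}, {"delta_rot": [0, 0, 8.0], "linear": [0, 0, 0], "grip": 0}, {"delta_rot": [0, 0, 0], "linear": [0.03, 0, 0], "grip": 0}, {"delta_rot": [0, 0, 0], "linear": [0.022, 0.021, 0], "grip": 0}, {"delta_rot": [0, 0, 0], "linear": [0, 0.021, 0], "grip": 0}, {"delta_rot": [0, 0, 0], "linear": [0, 0, 0], "grip": 0}, {"delta_rot": [0, 0, 0], "linear": [0, 0, 0], "grip": 0}]}}

```text
t: 13.75
tool_pos: [0.6012, -0.036, 0.2105]
tool_rot: [-3.139, -0.121, 0.0]
contact_force: [-1.3, 0.3, -0.5]
opening: -0.0001
grip_force: 0.0
```

```bash
python3 st.py
```

```text
t 13.75 drive mm [ 49.7 -25.6] z 210.5 yaw tool y -85.57 tz [-0.  0. -1.] F drive [-1.24  0.37] -0.47 op -0.0
```

Call:
{"op": "jog_arm", "data": {"steps": [{"delta_rot": [0, 0, 0], "linear": [0, 0, 0.04], "grip": 0}, {"delta_rot": [0, 0, 0], "linear": [0, 0, 0.03], "grip": 0}, {"delta_rot": [0, 0, 0], "linear": [0, 0, 0.0155], "grip": 0}, {"delta_rot": [0, 0, 0], "linear": [-0.01, 0, 0], "grip": 0}, {"delta_rot": [0, 0, 0], "linear": [-0.01, 0, 0], "grip": 0}, {"delta_rot": [0, 0, 0], "linear": [-0.005, 0, 0], "grip": 0}, {"delta_rot": [0, 0, 0], "linear": [-0.004, 0, 0], "grip": 0}, {"delta_rot": [0, 0, 0], "linear": [-0.004, 0, 0], "grip": 0}, {"delta_rot": [0, 0, 0], "linear": [-0.003, 0, 0], "grip": 0}, {"delta_rot": [0, 0, 0], "linear": [-0.003, 0, 0], "grip": 0}]}}

```text
t: 14.75
tool_pos: [0.5631, -0.0398, 0.1261]
tool_rot: [3.139, 0.122, 0.004]
contact_force: [2.6, 0.1, 1.9]
opening: 0.0002
grip_force: 1.1
```

```bash
python3 lev.py "z<160" | sed -n '1p;9,10p'
```

```text
t 14.75 drive mm [ 11.3 -26.3] z 126.1 yaw tool y -85.57 tz [ 0.002 -0.    -1.   ] F drive [ 2.57 -0.11] 1.94 op 0.0
grip surf n 33 pct x [-8.5 -4.7 -3.8 -2.1 -0.5] y [-38.3 -34.1 -30.2 -26.3 -17.1] z 147.73362022261682
grip centre drive xy [-16.  -26.6] rms 1.87
```

Call:
{"op": "jog_arm", "data": {"steps": [{"delta_rot": [0, 0, 0], "linear": [-0.003, 0, 0], "grip": 0}, {"delta_rot": [0, 0, 0], "linear": [-0.003, 0, 0], "grip": 0}, {"delta_rot": [0, 0, 0], "linear": [-0.003, 0, 0], "grip": 0}, {"delta_rot": [0, 0, 0], "linear": [-0.003, 0, 0], "grip": 0}, {"delta_rot": [0, 0, 0], "linear": [-0.003, 0, 0], "grip": 0}, {"delta_rot": [0, 0, 0], "linear": [-0.003, 0, 0], "grip": 0}, {"delta_rot": [0, 0, 0], "linear": [-0.003, 0, 0], "grip": 0}, {"delta_rot": [0, 0, 0], "linear": [-0.002, 0, 0], "grip": 0}]}}

```text
t: 15.65
tool_pos: [0.5389, -0.0412, 0.1245]
tool_rot: [-3.139, -0.122, 0.001]
contact_force: [1.4, -0.2, -1.1]
opening: -0.0003
grip_force: 0.9
```

```bash
python3 st.py
```

```text
t 15.65 drive mm [-12.9 -25.7] z 124.5 yaw tool y -85.56 tz [-0.001  0.    -1.   ] F drive [ 1.4  -0.27] -1.15 op -0.0
```

Still sliding freely at 1.4 N. I'll go on in small steps to the stop.

Call:
{"op": "jog_arm", "data": {"steps": [{"delta_rot": [0, 0, 0], "linear": [-0.002, 0, 0], "grip": 0}, {"delta_rot": [0, 0, 0], "linear": [-0.001, 0, 0], "grip": 0}, {"delta_rot": [0, 0, 0], "linear": [-0.001, 0, 0], "grip": 0}]}}

```text
t: 15.95
tool_pos: [0.5355, -0.0416, 0.125]
tool_rot: [-3.139, -0.122, -0.0]
contact_force: [2.6, 0.5, -0.6]
opening: -0.0001
grip_force: 1.2
```

Call:
{"op": "jog_arm", "data": {"steps": [{"delta_rot": [0, 0, 0], "linear": [-0.001, 0, 0], "grip": 0}, {"delta_rot": [0, 0, 0], "linear": [0, 0, 0], "grip": 0}]}}

```text
t: 16.15
tool_pos: [0.5349, -0.0417, 0.1251]
tool_rot: [-3.139, -0.122, -0.002]
contact_force: [3.5, 1.5, -1.4]
opening: 0.0003
grip_force: 1.6
```

```bash
python3 lev.py "z<160" | sed -n '1p;9,10p'
```

```text
t 16.15 drive mm [-17.  -25.9] z 125.1 yaw tool y -85.56 tz [ 0.001  0.    -1.   ] F drive [3.62 1.23] -1.36 op 0.0
grip surf n 59 pct x [-34.5 -28.2 -26.  -24.9 -23. ] y [-39.4 -34.4 -30.9 -25.  -17.5] z 145.8875110436603
grip centre drive xy [-38.2 -24.8] rms 1.24
```

Force is rising near the stop. I'll keep pressing gently by 1 mm steps.

Call:
{"op": "jog_arm", "data": {"steps": [{"delta_rot": [0, 0, 0], "linear": [-0.001, 0, 0], "grip": 0}, {"delta_rot": [0, 0, 0], "linear": [-0.001, 0, 0], "grip": 0}, {"delta_rot": [0, 0, 0], "linear": [0, 0, 0], "grip": 0}]}}

```text
t: 16.55
tool_pos: [0.5339, -0.0417, 0.1255]
tool_rot: [-3.139, -0.122, -0.006]
contact_force: [7.8, 1.6, -2.1]
opening: -0.0001
grip_force: 3.1
```

```bash
python3 st.py
```

```text
t 16.55 drive mm [-18.  -25.8] z 125.5 yaw tool y -85.56 tz [ 0.004  0.    -1.   ] F drive [7.91 1.01] -2.13 op -0.0
```

Call:
{"op": "jog_arm", "data": {"steps": [{"delta_rot": [0, 0, 0], "linear": [-0.001, 0, 0], "grip": 0}, {"delta_rot": [0, 0, 0], "linear": [-0.001, 0, 0], "grip": 0}, {"delta_rot": [0, 0, 0], "linear": [0, 0, 0], "grip": 0}]}}

```text
t: 16.85
tool_pos: [0.5332, -0.0417, 0.1258]
tool_rot: [-3.139, -0.122, -0.011]
contact_force: [10.8, 2.2, -3.8]
opening: 0.0001
grip_force: 4.8
```

```bash
python3 st.py
```

```text
t 16.85 drive mm [-18.6 -25.8] z 125.8 yaw tool y -85.56 tz [ 0.007  0.001 -1.   ] F drive [10.99  1.34] -3.81 op 0.0
```

Firmly home at 11 N. I'll back off, rise and check, then go above the start button.

Call:
{"op": "jog_arm", "data": {"steps": [{"delta_rot": [0, 0, 0], "linear": [0.01, 0, 0], "grip": 0}, {"delta_rot": [0, 0, 0], "linear": [0.015, 0, 0], "grip": 0}, {"delta_rot": [0, 0, 0], "linear": [0, 0, -0.04], "grip": 0}, {"delta_rot": [0, 0, 0], "linear": [0, 0, -0.045], "grip": 0}, {"delta_rot": [0, 0, 0], "linear": [0, 0.04, 0], "grip": 0}, {"delta_rot": [0, 0, 0], "linear": [-0.02, 0.04, 0], "grip": 0}, {"delta_rot": [0, 0, 0], "linear": [-0.017, 0.039, 0], "grip": 0}, {"delta_rot": [0, 0, 0], "linear": [0, 0, 0], "grip": 0}, {"delta_rot": [0, 0, 0], "linear": [0, 0, 0], "grip": 0}]}}

```text
t: 17.75
tool_pos: [0.527, -0.1621, 0.2096]
tool_rot: [-3.138, -0.118, 0.003]
contact_force: [-0.2, 1.0, -0.3]
opening: 0.0
grip_force: 0.0
```

```bash
python3 lev.py "z<165" | sed -n '1p;8,10p';python3 - <<'E'
from h import *
l=np.load("l.npz");g=cv2.cvtColor(l["s"],cv2.COLOR_RGB2GRAY)[180:212,215:252];n,L,S,c=cv2.connectedComponentsWithStats((g<55).astype(np.uint8));print([(S[j].tolist(),(c[j]+[215,180]).round(1)) for j in range(1,n) if S[j,4]>20])
E
```

```text
t 17.75 drive mm [ -34.4 -145.3] z 209.6 yaw tool y -85.68 tz [-0.002  0.001 -1.   ] F drive [-0.12  0.98] -0.28 op 0.0
-0.29 -0.2 scene c/top/stem [[233.2, 196.8], [229.0, 189.0], [240.0, 209.4]] side [[276.1, 245.2], [279.1, 251.3]]
grip surf n 118 pct x [-39.4 -30.4 -28.5 -26.5 -24.5] y [-41.4 -34.4 -28.5 -22.9 -15.7] z 153.83115560034432
grip centre drive xy [-40.2 -25.8] rms 1.32
[([10, 7, 17, 22, 227], array([233.6, 196.9]))]
```

The lever is home: its grip is at (233.6,196.9), against a predicted (233.2,196.8). I'm over the start button now, so I'll descend, stopping first where a full-length finger would touch.

Call:
{"op": "jog_arm", "data": {"steps": [{"delta_rot": [0, 0, 0], "linear": [0, 0, 0.04], "grip": 0}, {"delta_rot": [0, 0, 0], "linear": [0, 0, 0.035], "grip": 0}, {"delta_rot": [0, 0, 0], "linear": [0, 0, 0.015], "grip": 0}, {"delta_rot": [0, 0, 0], "linear": [0, 0, 0.005], "grip": 0}, {"delta_rot": [0, 0, 0], "linear": [0, 0, 0.003], "grip": 0}, {"delta_rot": [0, 0, 0], "linear": [0, 0, 0], "grip": 0}]}}

```text
t: 18.45
tool_pos: [0.5288, -0.1617, 0.1135]
tool_rot: [3.138, 0.122, 0.003]
contact_force: [0.4, 0.0, 0.1]
opening: -0.0001
grip_force: 0.0
```

```bash
python3 st.py
```

```text
t 18.45 drive mm [ -32.6 -145.1] z 113.5 yaw tool y -85.53 tz [ 0.002 -0.001 -1.   ] F drive [0.36 0.  ] 0.14 op -0.0
```

Call:
{"op": "jog_arm", "data": {"steps": [{"delta_rot": [0, 0, 0], "linear": [-0.002, 0, 0.002], "grip": 0}, {"delta_rot": [0, 0, 0], "linear": [0, 0, 0.002], "grip": 0}, {"delta_rot": [0, 0, 0], "linear": [0, 0, 0.002], "grip": 0}]}}

```text
t: 18.75
tool_pos: [0.5262, -0.162, 0.1067]
tool_rot: [3.139, 0.121, 0.002]
contact_force: [-0.6, 0.6, -0.0]
opening: 0.0002
grip_force: 0.0
```

```bash
python3 st.py
```

```text
t 18.75 drive mm [ -35.3 -145.2] z 106.7 yaw tool y -85.57 tz [ 0.001 -0.001 -1.   ] F drive [-0.59  0.61] -0.03 op 0.0
```

No contact, which confirms the fingers are short. Going on.

Call:
{"op": "jog_arm", "data": {"steps": [{"delta_rot": [0, 0, 0], "linear": [0, 0, 0.008], "grip": 0}, {"delta_rot": [0, 0, 0], "linear": [0, 0, 0.008], "grip": 0}, {"delta_rot": [0, 0, 0], "linear": [0, 0, 0.006], "grip": 0}, {"delta_rot": [0, 0, 0], "linear": [0, 0, 0.004], "grip": 0}, {"delta_rot": [0, 0, 0], "linear": [0, 0, 0], "grip": 0}]}}

```text
t: 19.25
tool_pos: [0.5251, -0.1614, 0.0788]
tool_rot: [-3.138, -0.122, 0.003]
contact_force: [-0.2, -0.1, 1.3]
opening: 0.0
grip_force: 0.0
```

Call:
{"op": "jog_arm", "data": {"steps": [{"delta_rot": [0, 0, 0], "linear": [0, 0, 0.002], "grip": 0}, {"delta_rot": [0, 0, 0], "linear": [0, 0, 0.002], "grip": 0}, {"delta_rot": [0, 0, 0], "linear": [0, 0, 0.002], "grip": 0}]}}

```text
t: 19.55
tool_pos: [0.526, -0.1619, 0.0742]
tool_rot: [3.139, 0.122, 0.001]
contact_force: [0.3, 0.2, -0.5]
opening: -0.0002
grip_force: 0.0
```

Call:
{"op": "jog_arm", "data": {"steps": [{"delta_rot": [0, 0, 0], "linear": [0, 0, 0.002], "grip": 0}, {"delta_rot": [0, 0, 0], "linear": [0, 0, 0.002], "grip": 0}]}}

```text
t: 19.75
tool_pos: [0.5259, -0.1618, 0.0702]
tool_rot: [3.139, 0.122, 0.0]
contact_force: [-1.8, 1.0, 1.4]
opening: 0.0001
grip_force: 1.2
```

```bash
python3 st.py
```

```text
t 19.75 drive mm [ -35.5 -144.9] z 70.2 yaw tool y -85.56 tz [ 0. -0. -1.] F drive [-1.7   1.11] 1.39 op 0.0
```

Contact begins at about TCP 0.071. Now the 6 mm press.

Call:
{"op": "jog_arm", "data": {"steps": [{"delta_rot": [0, 0, 0], "linear": [0, 0, 0.002], "grip": 0}, {"delta_rot": [0, 0, 0], "linear": [0, 0, 0.002], "grip": 0}, {"delta_rot": [0, 0, 0], "linear": [0, 0, 0.001], "grip": 0}]}}

```text
t: 20.05
tool_pos: [0.526, -0.1619, 0.0661]
tool_rot: [3.139, 0.122, -0.0]
contact_force: [-5.4, 1.6, 11.6]
opening: -0.0001
grip_force: 5.7
```

Call:
{"op": "jog_arm", "data": {"steps": [{"delta_rot": [0, 0, 0], "linear": [0, 0, 0.001], "grip": 0}, {"delta_rot": [0, 0, 0], "linear": [0, 0, 0.001], "grip": 0}, {"delta_rot": [0, 0, 0], "linear": [0, 0, 0], "grip": 0}]}}

```text
t: 20.35
tool_pos: [0.526, -0.1619, 0.066]
tool_rot: [3.139, 0.122, -0.001]
contact_force: [-8.5, 3.2, 17.1]
opening: 0.0004
grip_force: 8.5
```

```bash
python3 st.py
```

```text
t 20.35 drive mm [ -35.4 -145. ] z 66.0 yaw tool y -85.55 tz [-0.001 -0.    -1.   ] F drive [-8.25  3.86] 17.1 op 0.0
```

Run:
```python
from h import *
s,_=ctrl.get_image("scene");b,_=ctrl.get_image("side")
cv2.imwrite("pics/p.png",cv2.hconcat([cv2.resize(s[180:290,140:250,::-1],(400,400)),cv2.resize(b[225:335,250:360,::-1],(400,400))]))
```

```text
(no output)
```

View pics/p.png

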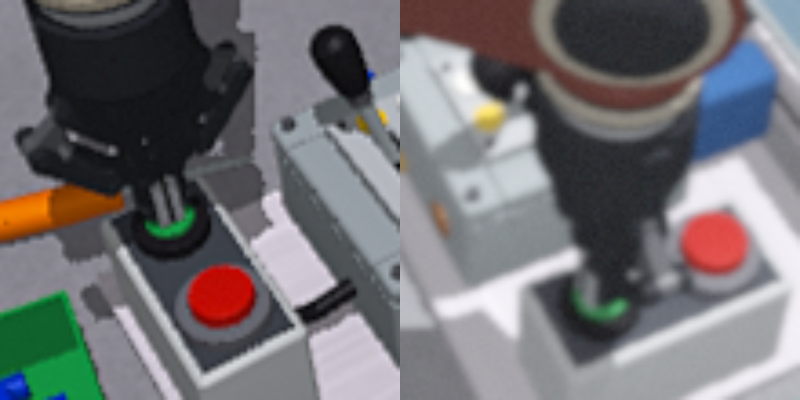

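The fingertips are on the green cap at (168,225), which sits down level with its black collar. The red button is untouched, and the lever rests at the yellow slot. I'll release and retreat upward.

Call:
{"op": "jog_arm", "data": {"steps": [{"delta_rot": [0, 0, 0], "linear": [0, 0, -0.003], "grip": 0}, {"delta_rot": [0, 0, 0], "linear": [0, 0, -0.005], "grip": 0}, {"delta_rot": [0, 0, 0], "linear": [0, 0, -0.02], "grip": 0}, {"delta_rot": [0, 0, 0], "linear": [0, 0, -0.04], "grip": 0}, {"delta_rot": [0, 0, 0], "linear": [0, 0, -0.04], "grip": 0}, {"delta_rot": [0, 0, 0], "linear": [0, 0, -0.04], "grip": 0}, {"delta_rot": [0, 0, 0], "linear": [0, 0, 0], "grip": 0}, {"delta_rot": [0, 0, 0], "linear": [0, 0, 0], "grip": 0}]}}

```text
t: 21.25
tool_pos: [0.5264, -0.162, 0.2119]
tool_rot: [3.138, 0.122, 0.004]
contact_force: [0.2, 0.2, -0.1]
opening: -0.0002
grip_force: 0.0
```

```bash
python3 lev.py "z<165" | sed -n '1p;9,10p';python3 - <<'E'
from h import *
l=np.load("l.npz");i=ctrl.camera_info("side")
hsv=cv2.cvtColor(l["b"],cv2.COLOR_RGB2HSV);m=cv2.inRange(hsv,(50,110,60),(85,255,255))[285:325,285:325];M=cv2.moments(m,True)
print("green side",M["m10"]/M["m00"]+285,M["m01"]/M["m00"]+285,M["m00"])
E
```

```text
t 21.25 drive mm [ -35.  -145.2] z 211.9 yaw tool y -85.56 tz [ 0.002 -0.001 -1.   ] F drive [0.21 0.18] -0.09 op -0.0
grip surf n 121 pct x [-38.7 -30.2 -28.1 -26.  -23.9] y [-41.  -33.8 -28.4 -22.3 -15.7] z 153.54934864179822
grip centre drive xy [-40.  -26.4] rms 1.41
green side 304.89502762430936 304.6353591160221 181.0
```

The button is back up (304.9,304.6, as at the start) and the lever is still home. Handing in.

```bash
python3 -c "
from station import ctrl
print(ctrl.finish_job())"
```

```text
the job is handed in; nothing more can be done
None
```

The lever is fully home in the yellow slot, the green start button was then pressed to its stop and came back up, and the job is handed in at about 21 s; the closed fingertips end about 42 mm behind the stated TCP, so I worked from the camera images and contact force.

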